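# Set the valve ring's lever to the yellow mark and confirm

### The job

With the fingertips only, push the red lever of the valve block in the blue vice around its dial until its bar lies centred over the yellow mark, then press the green button on the same block fully down and let it come up again. Push the lever from one side without pinching it, do not press the button before the lever is set, and leave the loose things around as they are.

Things in the scene. Friction and masses are not known exactly. Their poses are not given: they have to be found in the camera images.
- vice: Blue bench vice, fixed to the table. Its long side runs along its y axis (-200 to +210 mm); jaws 110 mm wide in x, tops 130 mm above the table; anvil slab at +y, top at 100 mm; a tommy bar at the -y end reaches 136 mm. It clamps an aluminium valve block that carries the dial. Origin on the table under the ring's turning axis; its place and yaw vary.
- ring_axis (a point): Point on the vertical turning axis of the ring, 165 mm above the table, the height of the lever's bar. Around it on the valve block: white dial disc with black ticks (radius 78 mm, top at 154 mm), dark ring (radius 45 mm, top at 170 mm) and a fixed black motor in the middle (radius 33 mm, top at 188 mm).
- ring (a joint): Angle of the ring with its lever, rad, 0 to 2.4 (stops at both ends), growing counter-clockwise seen from above. At q the lever points at q - 1.2 from the vice's +x axis towards its +y. Starts at 0 to 0.45; the yellow mark lies on the growing side. Stiff by friction (about 3 N at the paddle), no spring: it stays where it is left.
- lever_grip (a point): Centre of the red upright paddle at the lever's outer end, 95 mm from the ring's axis, 172.5 mm above the table; x outward along the lever, y towards growing angle, z up. Paddle: 24 mm radially, 18 mm thick along y (sides 9 mm either side of here), 150 to 195 mm above the table. A red bar, 6 mm wide, top at 168 mm, joins it to the ring and is the pointer.
- rider: The yellow mark, a fixed clip on the dial's rim: 14 mm wide, 58 to 82 mm from the ring's axis, top 157 mm above the table. Origin on the table under the ring's axis; x points outward along the middle of the mark: the lever is set when its x axis agrees with this one. The bar passes above it and then shows an equal yellow strip (4 mm) on either side.
- mark (a point): Middle of the top of the yellow mark, 70 mm from the ring's axis, 157 mm above the table.
- confirm (a joint): Travel of the green push button, m: 0 up, 0.006 fully down (counts as down from 0.0045). A spring brings it back; fully down takes 5 N.
- confirm_top (a point): Centre of the top of the green button (28 mm diameter, in a 44 mm black housing), 157 mm above the table when up, 95 mm from the ring's axis on the vice's -x side, facing up.
- plug_a: Brass screw plug with a blue cap, 22 mm diameter, 30 mm tall, standing on the vice's anvil slab (slab top 100 mm above the table); to be left alone. Origin at the centre of its underside.
- plug_b: Brass screw plug with a black cap, 22 mm diameter, 30 mm tall, standing on the vice's anvil slab; to be left alone. Origin at the centre of its underside.
- screwdriver: Loose screwdriver lying on the table to the right; to be left alone. Origin at the middle of its length.
- wrench: Loose steel wrench lying on the table to the left; to be left alone. Origin at the middle of its length.
- motor: Loose spare pump motor, black cylinder 70 mm diameter, 62 mm tall, standing on the table to the right; to be left alone. Origin at the centre of its underside.
- cleaner: Loose clear bottle with a red cap, 64 mm diameter, 190 mm tall, standing beyond the vice; to be left alone. Origin at the centre of its underside.
- tin: Loose squat jar with a pale label and a blue lid, 76 mm diameter, 90 mm tall, standing beyond the vice; to be left alone. Origin at the centre of its underside.
- gloves: Loose cardboard box, 120 x 220 x 70 mm, on the table to the left; to be left alone. Origin at the centre of its underside.

How it is judged:
By the outcome, as a careful person would: the job done as asked, in the order asked, and still so for the second after the job is handed in, with the robot touching nothing.
It also fails if it takes over 51 s, if anything falls off the work surface, if the arm or the gripper's body presses on something with over 40 N, if the wrist force passes 120 N, or if a joint passes its speed limit or range.

### The arm

A 6-joint arm with a two-finger parallel gripper is mounted at the origin on the work surface. World frame = base frame: x ahead of the robot, y to its left, z up, the work surface at z = 0. Lengths are in mm, angles in degrees, forces in N, time in s.
With the tool pointing down it reaches from about 300 to 850 mm from the base axis. Payload 4.2 kg.
Tool frame: the origin (TCP) lies between the finger pads; the fingertips stand 14 mm ahead of it and the grasp point (between the pads) lies 5 mm behind it (env.finger_overhang is the distance from the TCP to the fingertips, in mm); z points along the fingers, y is the line along which they close (so a half turn about z gives the same grasp; the last joint's range is limited). The gripper opens to 91 mm and grips with 3 to 60 N. Pads are 32 mm wide; open, the fingers measure 118 mm over their backs; the gripper's body (76 mm by 178 mm) begins 60 mm behind the grasp point.
Start: joints at [-72.536, 18.312, 89.639, -0, 72.044, -1.146], TCP at [183.497, -544.95, 227.976] pointing down, gripper open.
Joint ranges: [-177.97, 177.97], [-48.28, 115.42], [12.27, 149.76], [-77.06, 257.06], [2.81, 150.46], [-146.56, 146.56]. Speed limits (degrees/s): [147.25, 147.25, 180, 180, 180, 180].

### API

Orientations are given as [roll, pitch, yaw] about the fixed x, y, z axes, in that order (R = Rz(yaw) Ry(pitch) Rx(roll)).
In Python, from workcell import status, cams, env, finder gives the robot as it stands.
- The arm moves only by the tool apply_moves, never from a script. Its argument "increments" is a list of rows, each a list of 7 numbers: the opening, from -1 (shut) to 1 (fully open), then the shift along the world's x, y, z in m, then the turn, a rotation vector about the world's x, y, z in degrees. In form: [[gripper, x, y, z, ax, ay, az], ...]. A call has 1 to 5 rows; each row shifts and turns the commanded pose from where the row before left it; what a row does not reach is not made up. A row lasts 1/12 s, in which the tool goes at most 41.7 mm and 7.16 degrees, less where a joint would pass 70% of its speed; a pose out of reach is approached as far as the arm can. A call with a gripper value outside its range is refused whole. The fingers move at their own pace and stop on an object; "newtons" is the grip in N (left out, the last holds). Time passes only in rows, so rows that do not move let the fingers close. It gives the time, the measured TCP pose, the force, the opening and the grip force at its end, in the units of the state.
- status.state(): the state, without advancing time (a new reading comes with each control period).
- cams.grab_frame(name): name is "scene" or "top" or "wrist"; returns a dict with "color" (384x512x3 uint8, red, green, blue), "intrinsics" (3x3 intrinsics, pixels), "R" (3x3) and "t" (3): a world point X has camera coordinates R X + t. Camera axes: x right, y down, z forward; pixel columns grow to the right and rows downward; lengths in mm; the calibration is good to about 2 mm. A picture is of the moment at which its call begins. There is no depth.
- env.job_done(): hands the job in; it is judged then, once.
Trained networks look in the newest picture that a camera, given by its name, has taken for a name from the list of things; names that differ only in an ending like _2 or _b are one class to them, and where a whole thing is asked for, a point or a joint stands for the part that bears it (a point fixed in the world has none). Each returns a list of dicts, best first, with "score" (0 to 1); they miss things now and then, are a little off and sometimes report something else, mostly with a low value. They report only what shows in the picture. A call takes as long as a camera call.
- finder.boxes_of(query, camera): "rect" ([left, top, width, height] in pixels, round what is visible of it).
- finder.trace(query, camera): "pixels" (384x512 bool, what is visible of it) and "rect" ([left, top, width, height] in pixels, round what is visible of it).
The state is a dict: "time_s": time; "qpos": joint angles; "qvel": joint speeds; "effort": joint torques, N m; "ee_pos": TCP position; "ee_rot": TCP orientation; "force": force on the tool from outside, world axes, zero at the start; "torque": the same for the moment, N m; "gripper_width": finger opening in mm; "gripper_force": force on a finger pad.
Only numpy, scipy, OpenCV 4.12 (cv2) and the standard library are available. Lean on these libraries where they do the work, as an engineer would, in place of code of your own. Each camera call takes 0.05 s, during which the arm holds its last target. There are 200 camera calls.

## Working session

There is one attempt and no reset: what is moved stays moved. The work goes in short steps, Python scripts to look and compute and a tool call to move; the robot and the scene stay as the last step left them, time stands still between calls to the robot, and variables do not carry over. Pictures are saved under pics/ and viewed, at most 10 in all, crops included, and the job is handed in when it is done.

Besides the shell and the picture viewer there is one more tool, called after "Emit:" as a command line: name --pt "numbers of a row" for each row, then --argument value for the rest. apply_moves: Moves the arm, as the interface text tells. Its arguments: {"type":"object","properties":{"increments":{"type":"array","items":{"type":"array","items":{"type":"number"}}},"newtons":{"type":"number"}},"required":["increments"]}

```bash
mkdir -p pics; ls; cat > h.py <<'E'
import numpy as np, cv2
from workcell import status, cams, env, finder
def ray(f,px,z):
    K,R,t=[np.array(f[k],float) for k in("intrinsics","R","t")]
    d=R.T@np.linalg.inv(K)@np.array([px[0],px[1],1.]); c=-R.T@t
    return c+d*(z-c[2])/d[2]
def proj(f,X):
    K,R,t=[np.array(f[k],float) for k in("intrinsics","R","t")]
    p=K@(R@np.array(X,float)+t); return p[:2]/p[2]
def save(f,n,crop=None,s=1):
    im=f["color"][:,:,::-1]
    if crop: x,y,w,h=crop; im=im[y:y+h,x:x+w]
    cv2.imwrite(f"pics/{n}.png",cv2.resize(im,None,fx=s,fy=s,interpolation=cv2.INTER_CUBIC))
E
python3 - <<'E'
from h import *
f=cams.grab_frame("top"); save(f,"top0",s=1.5)
g=cams.grab_frame("scene"); save(g,"scene0",s=1.5)
for c,F in(("top",f),("scene",g)):
  print(c,np.round(-np.array(F["R"]).T@F["t"]))
  for q,z in(("mark",157),("confirm_top",157),("lever_grip",172.5),("ring",170),("rider",157)):
    for r in finder.trace(q,c)[:2]:
      ys,xs=np.nonzero(r["pixels"]); print(q,round(r["score"],2),r["rect"],np.round([xs.mean(),ys.mean()],1),np.round(ray(F,(xs.mean(),ys.mean()),z)))
print(status.state())
E
```

```text
pics
top [ 314.   -5. 1420.]
mark 0.57 [273.2, 166.8, 3.2, 5.9] [275. 170.] [610. -72. 157.]
confirm_top 0.44 [265.7, 222.5, 7.5, 10.3] [268.1 225.4] [448. -47. 157.]
lever_grip 0.8 [262.6, 171.8, 50.2, 38.0] [281.2 191.4] [543. -87. 172.]
ring 0.75 [262.1, 171.4, 49.1, 37.1] [281.3 192.1] [542. -88. 170.]
scene [1079. -710. 1258.]
mark 0.73 [160.5, 180.3, 130.0, 93.5] [227.5 224.2] [ 580. -124.  157.]
mark 0.6 [243.5, 213.5, 8.4, 11.6] [247.8 219.1] [615. -78. 157.]
confirm_top 0.48 [202.8, 180.5, 6.7, 9.5] [207.4 186.5] [453. -53. 157.]
lever_grip 0.74 [210.9, 195.5, 31.1, 43.5] [225.8 215.7] [ 566. -113.  172.]
lever_grip 0.46 [276.6, 182.4, 1.6, 10.9] [276.4 186.2] [620.  53. 172.]
ring 0.86 [211.3, 196.0, 33.2, 42.0] [225.6 214.9] [ 563. -110.  170.]
rider 0.53 [242.1, 215.8, 12.0, 9.5] [247.9 218.5] [614. -77. 157.]
{'time_s': 0.6, 'qpos': array([-7.25378997e+01,  1.83104842e+01,  8.96381812e+01, -3.17596080e-04,
        7.20409579e+01, -1.14744670e+00]), 'qvel': array([-0.04797142, -0.03009285, -0.09998254, -0.07944623, -0.0568552 ,
        0.02115698]), 'effort': array([ 1.16583501e-04, -4.12120664e+01, -2.32133782e+01,  7.27431430e-02,
        3.78489553e-02, -4.41331025e-06]), 'ee_pos': array([ 183.48803244, -544.97665625,  227.9956932 ]), 'ee_rot': array([1.79989631e+02, 5.09876359e-04, 1.86096449e+01]), 'force': array([-0.49646733,  0.07416824,  0.5762283 ]), 'torque': array([-0.00904773,  0.02966256,  0.0027978 ]), 'gripper_force': 0.0, 'gripper_width': 90.84622491687612}
```

View pics/top0.png

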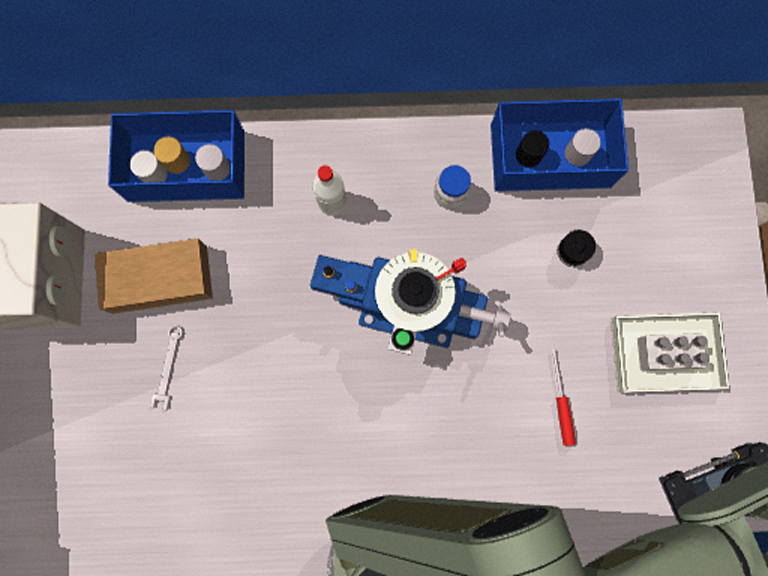

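View pics/scene0.png

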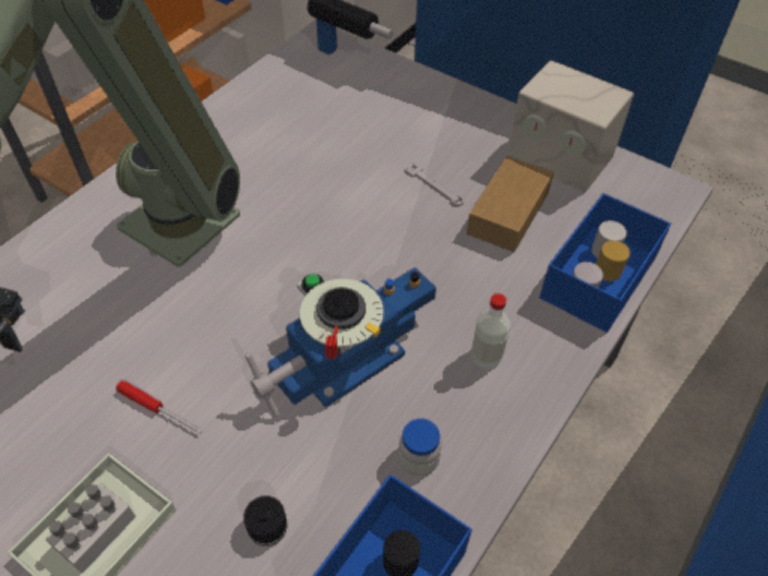

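The top view shows the dial at about (415,290), mark at (413,256), lever paddle at (459,265) and green button at (403,339), in 1.5x pixels. The lever has to go counter-clockwise, towards the upper left. The scene view agrees. Next I refine with colours.

```bash
cat >> h.py <<'E'
def blob(f,cond,roi):
    im=f["color"].astype(int); r,g,b=im[...,0],im[...,1],im[...,2]
    m=cond(r,g,b).astype(np.uint8); k=np.zeros_like(m); x,y,w,h=roi; k[y:y+h,x:x+w]=1
    n,l,s,c=cv2.connectedComponentsWithStats(m*k,connectivity=8)
    i=1+np.argmax(s[1:,4]); return c[i],s[i,4],(l==i)
green=lambda r,g,b:(g>r+50)&(g>b+40)
yellow=lambda r,g,b:(r>b+90)&(g>b+70)
red=lambda r,g,b:(r>g+80)&(r>b+80)
dark=lambda r,g,b:(r<75)&(g<75)&(b<75)&(b-r<20)
white=lambda r,g,b:(r>190)&(g>185)&(b>150)&(r-b<60)
E
python3 - <<'E'
from h import *
from scipy.optimize import least_squares
F={c:cams.grab_frame(c) for c in("top","scene")}
roi={"top":(235,155,90,85),"scene":(190,170,75,75)}
o={}
for c in F:
  for n,cd,z in(("g",green,157),("y",yellow,157),("r",red,180),("d",dark,180)):
    try: p,a,m=blob(F[c],cd,roi[c])
    except Exception as e: print(n,e); continue
    o[c,n]=p; print(c,n,np.round(p,1),a,np.round(ray(F[c],p,z)[:2],1))
# model: axis x,y, vice yaw, mark angle
def res(v):
  x,y,th,m=v; A=np.array([x,y,0]); e=[]
  d=lambda a:np.array([np.cos(a),np.sin(a),0])
  for c in F:
    e+=list(proj(F[c],A-95*d(th)+[0,0,157])-o[c,"g"])
    e+=list(proj(F[c],A+70*d(m)+[0,0,157])-o[c,"y"])
  return e
s=least_squares(res,[550,-78,-.3,0]); print("axis",s.x[:2],"vice yaw,mark deg",np.degrees(s.x[2:]),"res",np.round(s.fun,1))
A=np.r_[s.x[:2],0]
print("axis proj",[ (c,proj(F[c],A+[0,0,188])) for c in F])
def res2(v): # lever
  d=np.array([np.cos(v[0]),np.sin(v[0]),0]); return [q for c in F for q in proj(F[c],A+85*d+[0,0,175])-o[c,"r"]]
l=least_squares(res2,[-.7]); print("lever",np.degrees(l.x),l.fun)
save(F["top"],"topc",(220,150,120,100),6)
E
```

```text
top g [268.1 225. ] 70 [448.9 -46.4]
top y [275.  169.9] 38 [610.6 -72.5]
top r [302.5 178. ] 82 [ 579.  -149.3]
top d [277.8 193. ] 503 [537.3 -76.8]
scene g [207.9 186.3] 56 [453.8 -51.7]
scene y [248.1 218.4] 37 [614.2 -76. ]
scene r [221.  225.9] 54 [ 579.9 -150.9]
scene d [226.3 205.1] 587 [549.4 -88. ]
axis [542.24573607 -73.84229302] vice yaw,mark deg [-15.5292335  -0.0882196] res [ 0.7 -0.7  0.5 -0.6 -0.1 -1.2 -0.1 -0.8]
axis proj [('top', array([276.87042432, 190.83329378])), ('scene', array([227.29510864, 198.79604284]))]
lever [-64.02538123] [0.12440905 0.20230529 0.10375726 0.82193806]
```

View pics/topc.png

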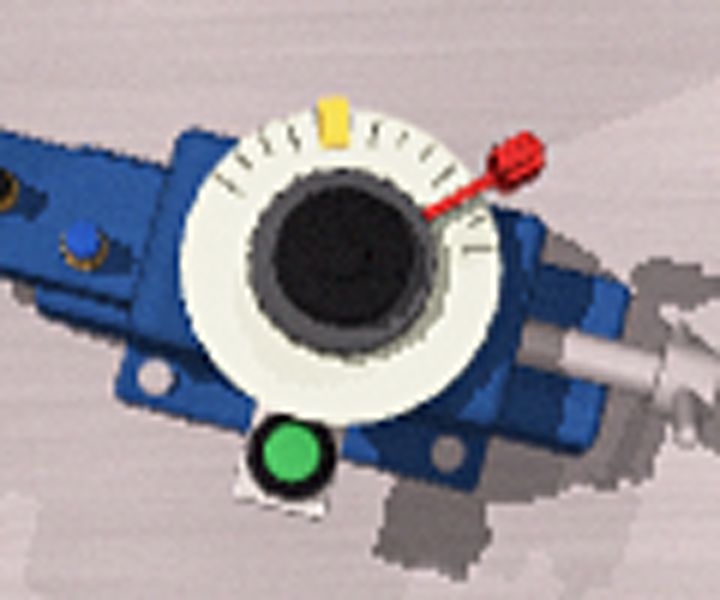

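Lever is at about -64°, mark at about 0° (world), axis at (542,-74). I'll push the +64° with shut fingers, tool x along the tangent, starting from near (546,-178).

Emit:
apply_moves --pt "-1 0.026 0.026 0.002 0 0 1.5" --pt "-1 0.026 0.026 0.002 0 0 1.5" --pt "-1 0.026 0.026 0.002 0 0 1.5" --pt "-1 0.026 0.026 0.002 0 0 1.5" --pt "-1 0.026 0.026 0.002 0 0 1.5" --newtons 10

```text
time_s: 1.12
ee_pos: [314.4, -413.7, 238.2]
ee_rot: [180.0, -0.0, 26.1]
force: [0.4, 0.4, 0.1]
gripper_width: 60.9
gripper_force: 0.0
```

Emit:
apply_moves --pt "-1 0.026 0.026 0 0 0 0" --pt "-1 0.026 0.026 0 0 0 0" --pt "-1 0.026 0.026 0 0 0 0" --pt "-1 0.026 0.026 0 0 0 0" --pt "-1 0.026 0.026 0 0 0 0"

```text
time_s: 1.53
ee_pos: [444.5, -283.5, 238.2]
ee_rot: [180.0, -0.0, 26.1]
force: [0.3, -1.2, -0.2]
gripper_width: 27.3
gripper_force: 0.0
```

Emit:
apply_moves --pt "-1 0.026 0.026 0 0 0 0" --pt "-1 0.026 0.026 0 0 0 0" --pt "-1 0.026 0.026 0 0 0 0" --pt "-1 0.02 0.024 0 0 0 0" --pt "-1 0 0 0 0 0 0"

```text
time_s: 1.95
ee_pos: [544.9, -178.8, 237.7]
ee_rot: [-179.9, -0.2, 26.4]
force: [0.1, -0.3, 0.4]
gripper_width: 0.1
gripper_force: 0.0
```

```bash
python3 - <<'E'
from h import *
f=cams.grab_frame("wrist"); save(f,"w0",s=1.5)
print(-np.array(f["R"]).T@f["t"])
for n,X in(("axis",(542,-74,188)),("mark",(612,-74,157)),("pad",(584,-159,195)),("tip",(545,-179,224))): print(n,proj(f,X)*1.5)
for n,cd,z in(("y",yellow,157),("r",red,185),("g",green,157)):
  try: p,a,m=blob(f,cd,(0,0,512,384)); print(n,p*1.5,a,ray(f,p,z))
  except Exception as e: print(n,e)
E
```

```text
[ 619.97507265 -142.04437069  395.31867113]
axis [176.51123303 231.93556241]
mark [249.98922513  94.13176884]
pad [379.32219774 235.0819292 ]
tip [380.63758827 351.6067172 ]
y [251.94602699  95.72113943] 667 [611.74968759 -75.13036676 157.        ]
r [364.96136534 228.29819955] 1333 [ 582.10598958 -152.31782766  185.        ]
g [108.70408163 339.94693878] 735 [452.48095185 -49.1557265  157.        ]
```

View pics/w0.png

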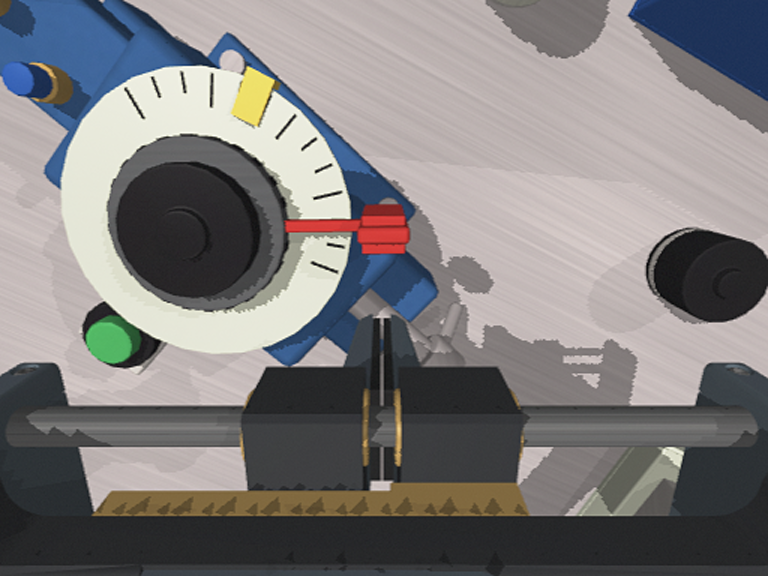

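Wrist view: mark at (252,96), paddle at (384,230), button at (112,340), fingers clear of the lever. Everything agrees within about 2 mm, so I descend and compute the arc.

Emit:
apply_moves --pt "-1 0 0 -0.029 0 0 0" --pt "-1 0 0 -0.029 0 0 0" --pt "-1 0.006 0.003 0 0 0 0" --pt "-1 0.006 0.003 0 0 0 0" --pt "-1 0 0 0 0 0 0"

```text
time_s: 2.42
ee_pos: [555.4, -177.4, 181.5]
ee_rot: [179.9, -0.1, 26.1]
force: [-0.5, -0.3, -0.1]
gripper_width: 0.7
gripper_force: 0.0
```

```bash
python3 - <<'E'
import numpy as np
def p(d):
  a=np.radians(d); return np.array([543+95*np.cos(a)+25*np.sin(a),-74.5+95*np.sin(a)-25*np.cos(a)])
for d in range(-64,1,4): print(d,np.round(p(d),1),np.round(p(d+4)-p(d),1))
from workcell import status; s=status.state(); print(s["ee_pos"],s["force"])
E
```

```text
-64 [ 562.2 -170.8] [6.7 1.6]
-60 [ 568.8 -169.3] [6.5 2. ]
-56 [ 575.4 -167.2] [6.4 2.5]
-52 [ 581.8 -164.8] [6.2 2.9]
-48 [ 588.  -161.8] [6.  3.4]
-44 [ 594.  -158.5] [5.7 3.8]
-40 [ 599.7 -154.7] [5.5 4.2]
-36 [ 605.2 -150.6] [5.2 4.5]
-32 [ 610.3 -146. ] [4.8 4.9]
-28 [ 615.1 -141.2] [4.5 5.2]
-24 [ 619.6 -136. ] [4.1 5.5]
-20 [ 623.7 -130.5] [3.7 5.8]
-16 [ 627.4 -124.7] [3.3 6. ]
-12 [ 630.7 -118.7] [2.9 6.2]
-8 [ 633.6 -112.5] [2.4 6.4]
-4 [ 636.  -106.1] [2.  6.6]
0 [638.  -99.5] [1.5 6.7]
[ 555.38683841 -177.39270547  181.49864131] [-0.46665191 -0.30724682 -0.10406023]
```

Emit:
apply_moves --pt "-1 0.004 0.003 -0.001 0 0 0" --pt "-1 0.004 0.003 0 0 0 0" --pt "-1 0.0067 0.0016 0 0 0 4" --pt "-1 0.0065 0.002 0 0 0 4" --pt "-1 0.0064 0.0025 0 0 0 4"

```text
time_s: 2.83
ee_pos: [581.2, -165.6, 180.6]
ee_rot: [179.9, 0.1, 38.3]
force: [-2.9, -1.5, 3.1]
gripper_width: 0.3
gripper_force: 1.8
```

Emit:
apply_moves --pt "-1 0.0062 0.0029 0 0 0 4" --pt "-1 0.006 0.0034 0 0 0 4" --pt "-1 0.0057 0.0038 0 0 0 4" --pt "-1 0.0055 0.0042 0 0 0 4" --pt "-1 0 0 0 0 0 0"

```text
time_s: 3.25
ee_pos: [605.5, -150.3, 180.2]
ee_rot: [179.9, -0.0, 54.2]
force: [-0.1, 0.7, -0.0]
gripper_width: 0.3
gripper_force: 0.1
```

Emit:
apply_moves --pt "-1 0.0052 0.0045 0 0 0 4" --pt "-1 0.0048 0.0049 0 0 0 4" --pt "-1 0.0045 0.0052 0 0 0 4" --pt "-1 0.0041 0.0055 0 0 0 4" --pt "-1 0 0 0 0 0 0"

```text
time_s: 3.67
ee_pos: [623.7, -130.2, 179.8]
ee_rot: [179.9, 0.0, 70.1]
force: [-0.6, -0.9, 0.1]
gripper_width: 0.7
gripper_force: 0.1
```

```bash
cat >> h.py <<'E'
def measure(name):
    f=cams.grab_frame("wrist"); save(f,name,s=1.5)
    for n,cd,z in(("y",yellow,157),("r",red,185)):
        try: p,a,m=blob(f,cd,(0,0,512,384)); print(n,np.round(p*1.5),a,ray(f,p,z).round(1))
        except Exception as e: print(n,e); continue
        if n=="r":
            ys,xs=np.nonzero(m); P=np.array([ray(f,(x,y),168)[:2] for x,y in zip(xs,ys)])
            A=np.array([543,-74.5]); rr=np.linalg.norm(P-A,axis=1); k=(rr>48)&(rr<74)
            an=np.degrees(np.arctan2(*(P[k]-A).T[::-1]))
            if k.any(): print("bar angle",an.mean(),an.std(),k.sum()); print("bar line r<60, r>62",P[k&(rr<60)].mean(0),P[k&(rr>62)].mean(0))
    s=status.state(); print(s["time_s"],s["ee_pos"],s["force"]); return f
E
python3 -c "
from h import *
measure('w1')"
```

```text
y [307. 234.] 917 [611.7 -75.  157. ]
r [359. 301.] 2657 [ 626. -100.  185.]
bar angle -19.17511707545126 1.8823192974177183 468
bar line r<60, r>62 [593.82337103 -92.33266152] [607.36201673 -96.69081375]
3.7167 [ 623.61221873 -130.22971048  179.6071771 ] [-0.16031658  0.24030346 -0.24174003]
```

View pics/w1.png

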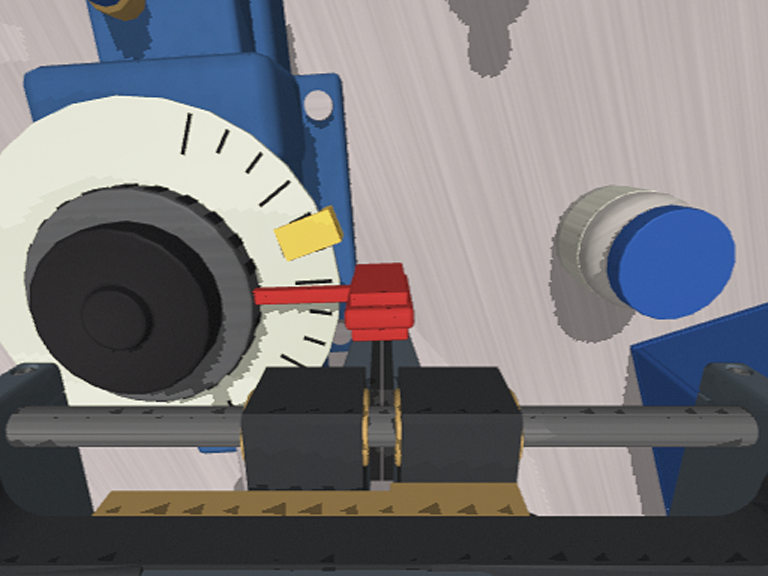

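Wrist view: fingers are behind the paddle at (380,305), bar at (300,295), mark at (308,234), so about 19° to go.

Emit:
apply_moves --pt "-1 0.0037 0.0058 0 0 0 4" --pt "-1 0.0033 0.006 0 0 0 4" --pt "-1 0.0029 0.0062 0 0 0 4" --pt "-1 0.0012 0.0032 0 0 0 2" --pt "-1 0 0 0 0 0 0"

```text
time_s: 4.13
ee_pos: [634.3, -109.4, 179.5]
ee_rot: [179.9, 0.0, 84.0]
force: [-0.3, -0.9, 0.3]
gripper_width: -0.0
gripper_force: 0.5
```

```bash
python3 -c "
from h import *
measure('w2')"
```

```text
y [319. 270.] 773 [612.1 -73.9 157. ]
r [359. 301.] 2689 [629.3 -79.5 185. ]
bar angle -5.351735818169064 1.9037783654434277 472
bar line r<60, r>62 [596.637099   -79.62425742] [610.75239507 -80.68252917]
4.1833 [ 634.36700466 -109.41552119  179.35733453] [-0.14853438 -1.00793933  1.41077115]
```

View pics/w2.png

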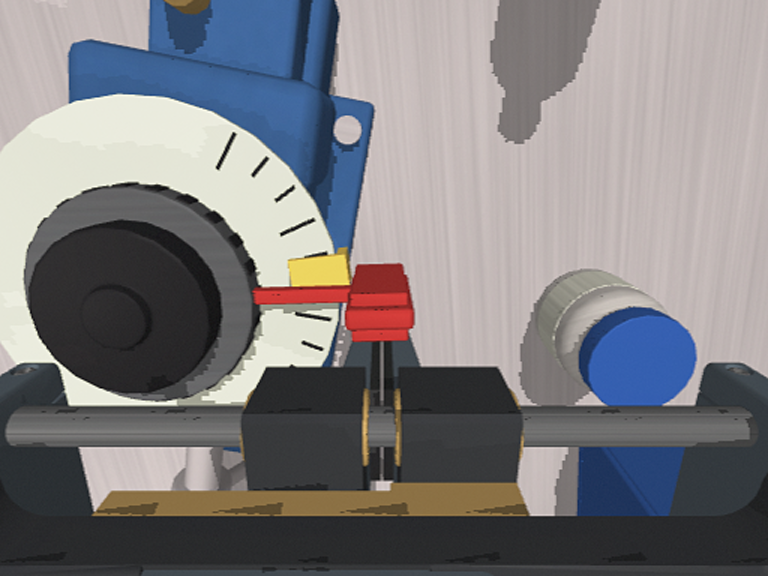

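Wrist view: the bar at (300,295) is now just touching the mark at (320,272), 4–5° short. Small steps from here.

Emit:
apply_moves --pt "-1 0.0012 0.0032 0 0 0 2" --pt "-1 0.001 0.0025 0 0 0 1.5" --pt "-1 0 0 0 0 0 0"

```text
time_s: 4.43
ee_pos: [636.4, -103.8, 179.3]
ee_rot: [180.0, 0.0, 87.6]
force: [-1.0, -2.3, 1.9]
gripper_width: 0.4
gripper_force: 1.1
```

```bash
cat >> h.py <<'E'
def edges(f):
    im=f["color"]
    for x in (604,608,612,616,620):
        out=[]
        for cd,z in((yellow,157),(red,168)):
            ys=np.arange(-95,-55,.25); px=[proj(f,(x,y,z)) for y in ys]
            c=cv2.remap(im,np.array([[p[0] for p in px]],np.float32),np.array([[p[1] for p in px]],np.float32),cv2.INTER_LINEAR).astype(int)[0]
            m=cd(c[:,0],c[:,1],c[:,2]); out.append((ys[m].min(),ys[m].max(),round(m.sum()*.25,1)) if m.any() else None)
        print(x,"yellow",out[0],"red",out[1])
E
python3 -c "
from h import *
f=measure('w3'); edges(f)
save(f,'w3c',(150,140,120,100),6)"
```

```text
y [320. 275.] 528 [612.  -71.8 157. ]
r [359. 302.] 2696 [629.4 -74.3 185. ]
bar angle -1.8575697076482898 1.9017025060234016 473
bar line r<60, r>62 [596.85553515 -76.37878284] [611.02708917 -76.51832244]
4.4833 [ 636.39402774 -103.8188082   179.16638331] [-0.04377672 -1.87897918  1.63011729]
604 yellow (np.float64(-76.25), np.float64(-68.25), np.float64(8.2)) red (np.float64(-79.75), np.float64(-73.25), np.float64(6.8))
608 yellow (np.float64(-76.25), np.float64(-68.0), np.float64(8.5)) red (np.float64(-79.75), np.float64(-73.25), np.float64(6.8))
612 yellow (np.float64(-76.0), np.float64(-68.0), np.float64(8.2)) red (np.float64(-79.75), np.float64(-73.5), np.float64(6.5))
616 yellow (np.float64(-76.25), np.float64(-68.0), np.float64(8.5)) red (np.float64(-80.0), np.float64(-73.25), np.float64(7.0))
620 yellow (np.float64(-76.25), np.float64(-67.75), np.float64(8.8)) red (np.float64(-80.25), np.float64(-73.5), np.float64(7.0))
```

View pics/w3c.png

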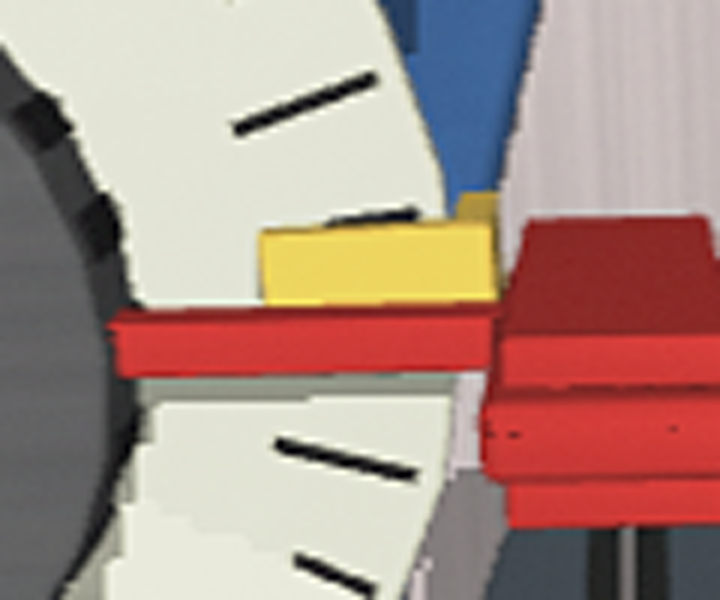

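The bar's centre is at y≈-76.7 and the mark's centre at -75 (upper edge -68), so about 1.5° more.

Emit:
apply_moves --pt "-1 0.0004 0.0013 0 0 0 0.8" --pt "-1 0.0003 0.0012 0 0 0 0.7" --pt "-1 0 0 0 0 0 0" --pt "-1 0 0 0 0 0 0"

```text
time_s: 4.82
ee_pos: [637.2, -101.0, 179.0]
ee_rot: [180.0, 0.0, 89.1]
force: [-0.9, -2.2, 1.3]
gripper_width: 0.5
gripper_force: 1.3
```

```bash
python3 -c "
from h import *
f=measure('w4'); edges(f)"
```

```text
y [320. 277.] 406 [612.  -70.7 157. ]
r [359. 302.] 2700 [629.3 -71.8 185. ]
bar angle -0.14880895328636895 1.9145962294239933 472
bar line r<60, r>62 [597.01643453 -74.70258617] [610.94051043 -74.56852805]
4.8667 [ 637.2312984  -101.03571988  179.05342184] [-0.60319802 -2.32651914  1.27499627]
604 yellow (np.float64(-74.25), np.float64(-68.0), np.float64(6.5)) red (np.float64(-78.0), np.float64(-71.25), np.float64(7.0))
608 yellow (np.float64(-74.25), np.float64(-68.25), np.float64(6.2)) red (np.float64(-77.75), np.float64(-71.25), np.float64(6.8))
612 yellow (np.float64(-74.25), np.float64(-68.0), np.float64(6.5)) red (np.float64(-77.75), np.float64(-71.25), np.float64(6.8))
616 yellow (np.float64(-74.25), np.float64(-68.0), np.float64(6.5)) red (np.float64(-77.75), np.float64(-71.25), np.float64(6.8))
620 yellow (np.float64(-74.0), np.float64(-67.5), np.float64(6.8)) red (np.float64(-77.75), np.float64(-71.25), np.float64(6.8))
```

Bar centre is at -74.75 against the mark at -75, so it is centred. I back off, rise, and check with the camera directly above the mark.

Emit:
apply_moves --pt "-1 -0.001 -0.006 0 0 0 0" --pt "-1 -0.002 -0.012 0 0 0 0" --pt "-1 -0.005 -0.012 0.02 0 0 0" --pt "-1 -0.007 -0.014 0.03 0 0 0" --pt "-1 -0.01 -0.013 0.02 0 0 0"

```text
time_s: 5.28
ee_pos: [612.4, -159.1, 250.2]
ee_rot: [179.9, -0.0, 89.1]
force: [0.5, -0.4, 0.1]
gripper_width: 0.7
gripper_force: 0.0
```

Emit:
apply_moves --pt "-1 0 0 0 0 0 0" --pt "-1 0 0 0 0 0 0"

```text
time_s: 5.45
ee_pos: [612.2, -159.1, 250.0]
ee_rot: [179.8, -0.0, 89.0]
force: [-0.5, 0.8, -0.1]
gripper_width: 0.6
gripper_force: 0.0
```

```bash
python3 -c "
from h import *
f=measure('w5'); edges(f); print(-np.array(f['R']).T@f['t'])
u=proj(f,(612,-75,160)).astype(int); save(f,'w5c',(max(0,u[0]-60),max(0,u[1]-50),120,100),6); print(u)
g,a,m=blob(f,green,(0,0,512,384)); print(ray(f,g,157),a)"
```

```text
y [377. 132.] 151 [611.4 -70.2 157. ]
r [431. 140.] 825 [637.  -74.8 185. ]
5.5 [ 611.77987282 -158.28899735  248.42960324] [ 0.21322298  0.16812128 -0.1450972 ]
604 yellow (np.float64(-81.75), np.float64(-68.5), np.float64(6.5)) red (np.float64(-78.0), np.float64(-72.5), np.float64(5.8))
608 yellow (np.float64(-81.75), np.float64(-68.5), np.float64(6.8)) red (np.float64(-78.0), np.float64(-72.5), np.float64(5.8))
612 yellow (np.float64(-81.75), np.float64(-68.5), np.float64(6.8)) red (np.float64(-78.0), np.float64(-72.5), np.float64(5.8))
616 yellow (np.float64(-81.75), np.float64(-68.25), np.float64(7.2)) red (np.float64(-78.0), np.float64(-72.5), np.float64(5.8))
620 yellow (np.float64(-81.75), np.float64(-68.25), np.float64(7.2)) red (np.float64(-78.0), np.float64(-72.5), np.float64(5.8))
[612.8528308  -74.97080137 407.35505271]
[251  94]
[451.67624844 -48.41894614 157.        ] 1075
```

View pics/w5c.png

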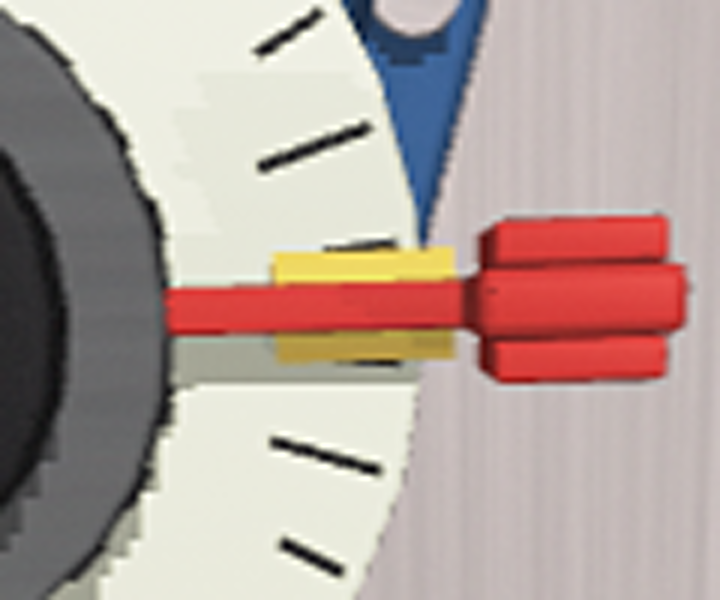

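Camera straight above: yellow strips on both sides of the bar, (360,268) and (360,345), differ by under 0.7 mm, so the bar is centred. Button is at (452,-48.5); I go over it and down.

Emit:
apply_moves --pt "-1 -0.032 0.022 0 0 0 0" --pt "-1 -0.032 0.022 0 0 0 0" --pt "-1 -0.032 0.022 0 0 0 0" --pt "-1 -0.032 0.022 0 0 0 0" --pt "-1 -0.032 0.022 0 0 0 0"

```text
time_s: 5.92
ee_pos: [449.7, -46.5, 246.9]
ee_rot: [-179.8, -0.1, 89.1]
force: [-0.4, 1.1, -0.3]
gripper_width: 0.3
gripper_force: 0.0
```

Emit:
apply_moves --pt "-1 0 0 -0.03 0 0 0" --pt "-1 0 0 -0.03 0 0 0" --pt "-1 0 0 -0.01 0 0 0" --pt "-1 0 0 0 0 0 0" --pt "-1 0 0 0 0 0 0"

```text
time_s: 6.33
ee_pos: [451.5, -47.5, 177.7]
ee_rot: [-179.8, -0.0, 89.1]
force: [0.8, -0.1, 0.6]
gripper_width: 0.6
gripper_force: 0.0
```

Emit:
apply_moves --pt "-1 0 -0.001 -0.005 0 0 0" --pt "-1 0 0 -0.003 0 0 0" --pt "-1 0 0 -0.002 0 0 0" --pt "-1 0 0 0 0 0 0"

```text
time_s: 6.67
ee_pos: [452.8, -49.2, 169.3]
ee_rot: [179.9, 0.0, 89.1]
force: [0.4, -0.1, 1.9]
gripper_width: 0.6
gripper_force: 1.2
```

Emit:
apply_moves --pt "-1 0 0 -0.002 0 0 0" --pt "-1 0 0 -0.001 0 0 0" --pt "-1 0 0 0 0 0 0" --pt "-1 0 0 0 0 0 0"

```text
time_s: 7.0
ee_pos: [452.8, -49.2, 166.5]
ee_rot: [179.9, 0.0, 89.1]
force: [1.9, -0.2, 3.8]
gripper_width: 0.7
gripper_force: 2.0
```

Emit:
apply_moves --pt "-1 0 0 -0.001 0 0 0" --pt "-1 0 0 -0.001 0 0 0" --pt "-1 0 0 0 0 0 0" --pt "-1 0 0 0 0 0 0"

```text
time_s: 7.33
ee_pos: [452.8, -49.2, 165.2]
ee_rot: [179.9, 0.0, 89.1]
force: [-0.1, 0.5, 10.7]
gripper_width: 0.7
gripper_force: 5.2
```

The force rose to 10.7 N, so the button is on its stop, fully down. Hold briefly, then release and leave.

Emit:
apply_moves --pt "-1 0 0 0 0 0 0" --pt "-1 0 0 0.005 0 0 0" --pt "-1 0 0 0.01 0 0 0" --pt "-1 0 0 0.03 0 0 0" --pt "-1 0 0 0.035 0 0 0"

```text
time_s: 7.75
ee_pos: [449.5, -48.7, 242.3]
ee_rot: [-179.5, -0.1, 89.1]
force: [0.4, 0.7, -0.7]
gripper_width: 0.4
gripper_force: 0.0
```

Emit:
apply_moves --pt "-1 -0.02 -0.03 0.01 0 0 0" --pt "-1 -0.02 -0.03 0 0 0 0" --pt "-1 -0.02 -0.03 0 0 0 0" --pt "-1 0 0 0 0 0 0" --pt "-1 0 0 0 0 0 0"

```text
time_s: 8.17
ee_pos: [390.6, -139.7, 253.4]
ee_rot: [-179.9, -0.1, 88.9]
force: [-0.9, -0.1, -0.1]
gripper_width: 0.0
gripper_force: 0.0
```

```bash
python3 - <<'E'
from h import *
f=cams.grab_frame("wrist"); save(f,"w6",s=1.5); edges(f); print(status.state()["force"])
g,a,m=blob(f,green,(0,0,512,384)); print(g*1.5,a,ray(f,g,157))
t=cams.grab_frame("top")
for n,cd in(("g",green),("y",yellow),("r",red)):
  try: print(n,blob(t,cd,(235,155,90,85))[:2])
  except Exception as e: print(n,e)
E
```

```text
604 yellow (np.float64(-81.75), np.float64(-80.25), np.float64(1.8)) red None
608 yellow None red None
612 yellow None red None
616 yellow None red None
620 yellow None red None
[ 0.99266346 -0.68981227 -0.05515694]
[489.61188437 125.87312634] 934 [449.95205672 -48.83297433 157.        ]
g (array([268.05714286, 225.04285714]), np.int32(70))
y (array([273.53333333, 170.26666667]), np.int32(15))
r (array([274.98113208, 159.03773585]), np.int32(53))
```

View pics/w6.png

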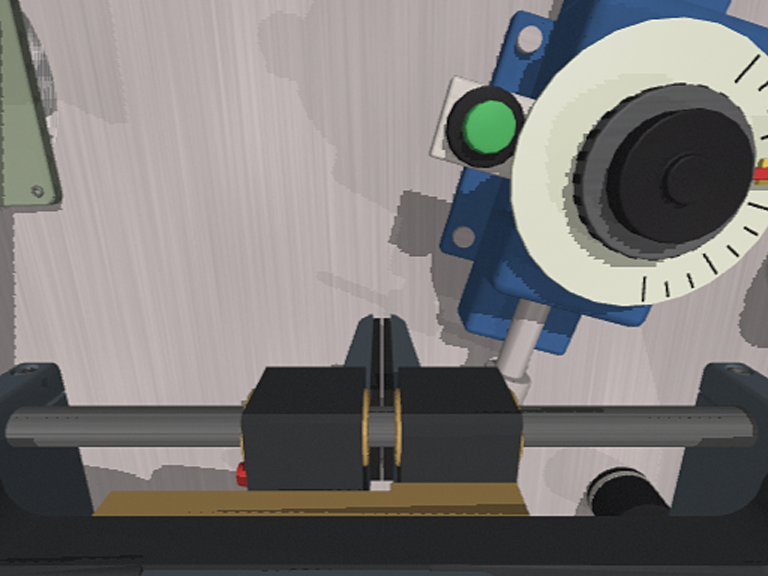

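The button at (490,126) is up again, the bar still lies over the mark at (762,173), and the gripper is clear of everything. I'm handing the job in.

```bash
python3 -c "
from workcell import env; print(env.job_done())"
```

```text
the job is handed in; nothing more can be done
None
```

I pushed the lever from one side until its bar was centred on the yellow mark to within about 0.5 mm. Then I pressed the green button to its stop (10.7 N) and saw it come up again. I backed the arm clear and handed the job in at about 8 s; no verdict came back.

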